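# Pull a print on the tabletop press

### The job

Print the red lino block: set it face up in the yellow frame on the press bed, lower the clear hinged tympan flat over it, then turn the star wheel, spoke after spoke, for over a full turn, until the bed has run under the roller to its end stop. Once the tympan is down, move the bed only by the wheel, and leave the blue block where it is.

Things in the scene. Friction and masses are not known exactly. Their poses are not given: they have to be found in the camera images.
- red_block: Loose lino printing block with a red face on plywood, 70 (its x) x 55 (its y) x 23 mm high, 90 g. Origin: centre of its underside; z up, face up. Starts flat on the table left or right of the press (its place is swapped at random with the blue block's).
- blue_block: Same block with a blue face; not needed, must stay where it is.
- press: Fixed tabletop press, origin on the table under the middle of the roller. Its y is the bed's direction; its -x side, towards the robot, carries the star wheel. All press directions below are in this frame. Grey base 200 x 460 mm (y -210 to 250); blue side plates centred at x = -98 and 98, 18 thick, y -55 to 55, top at z = 158.
- roller_axis (a point): Middle of the steel roller's axis: 135 mm above the press origin, along the press's x; radius 32 mm. The wheel is fixed to its axle.
- bed: Sliding aluminium bed, 164 (x) x 340 (y) x 20 mm thick, carrying frame and tympan. Origin: centre of its underside, 50 mm above the table; axes as the press. With bed_slide at 0 it spans press y -80 to 260 mm. Wooden rails along both long edges, 12 mm wide, 25 mm high above the bed top, leave 138 mm between them.
- frame_floor (a point): Middle of the floor (bed top, 70 mm above the table) inside the yellow frame; axes as the bed. The frame is a ledge 8 mm wide and only 6 mm high; opening 63 mm (x) by 78 mm (y): the block fits with its long side along the bed's y, either way round, 4 mm of play each side. It lies 160 mm towards +y of the press origin when bed_slide is 0.
- bed_slide (a joint): Travel of the bed in m: 0 near the start (block side, +y), growing as the bed runs towards the press's -y; end stop at 0.232. It is geared to the wheel: bed_slide = 0.032 x wheel (rad), both ways. Starts 0 to 0.016.
- wheel (a joint): Turn of the star wheel in rad, 0 to 7.25 (end stop); starts 0 to 0.5. It grows (and the bed advances) when the top of the wheel is pushed towards the press's +y. Friction torque about 0.6 N m: it stays where it is left and takes 6 to 8 N on a spoke.
- wheel_hub (a point): Centre of the star wheel, on the roller axis, 135 mm above the table, 150 mm towards the press's -x from its origin (43 mm from the side plate). In the upright y-z plane of the press: four steel spokes, 14 mm thick, each with a red ball of 22 mm centred 107 mm from the hub. At wheel = q they lean q + k x 90 degrees (k = 0..3) from straight up towards the press's +y.
- tympan (a joint): Opening angle of the tympan in rad: 0 shut flat on the bed's side rails, pi/2 upright; starts 1.65 to 1.8, leaning back towards +y, limit 1.9. The hinge is stiff (0.3 N m, about 3 N at the free edge), so it stays at any angle and must be brought all the way down.
- tympan_hinge (a point): Middle of the tympan's hinge line (along the press's x), at the +y end of the bed, 95 mm above the table, on the tympan's underside; 250 mm towards +y of the press origin when bed_slide is 0.
- tympan_edge (a point): Middle of the tympan's free edge, on its outer (upper when shut) face. Clear panel in a green frame, flat, 162 mm wide (x), 170 mm from hinge to free edge, 6 mm thick; shut, it reaches from the hinge towards -y, its upper face 101 mm above the table, 8 mm above the seated block's face.
There are look-alikes about, which are no part of the job. Leave any green or grey look-alike of the red_block alone.

How it is judged:
By the outcome, as a careful person would: the job done as asked, in the order asked, and still so for the second after the job is handed in, with the robot touching nothing.
It also fails if it takes over 72 s, if anything falls off the work surface, if the arm or the gripper's body presses on something with over 40 N, if the wrist force passes 120 N, or if a joint passes its speed limit or range.

### The arm

A 7-joint arm with a two-finger parallel gripper is mounted at the origin on the work surface. World frame = base frame: x ahead of the robot, y to its left, z up, the work surface at z = 0. Lengths are in m, angles in rad, forces in N, time in s.
With the tool pointing down it reaches from about 0.425 to 0.875 m from the base axis. Payload 9.9 kg.
Tool frame: the origin (TCP) lies at the very end of the fingers, on their centre line; the grasp point (between the pads) lies 19 mm behind it; z points along the fingers, y is the direction in which the jaws open and shut (so a half turn about z gives the same grasp; the last joint's range is limited). The gripper opens to 85 mm and grips with 20 to 120 N. Pads are 22 mm wide; open, the fingers measure 114 mm over their backs; the gripper's body (76 mm by 85 mm) begins 54 mm behind the grasp point. The pads swing forward as they close: fully open they stand 13 mm farther back than shut.
Start: joints at [1.117, 0.576, 0.025, 1.437, -0.015, 1.129, -0.057], TCP at [0.244, -0.629, 0.196] pointing down, gripper open.
Joint ranges: [-2.76, 2.76], [-0.34, 2.15], [-1.52, 1.57], [0.19, 2.46], [-1.09, 4.23], [0.17, 1.99], [-2.82, 2.82]. Speed limits (rad/s): [2.22, 2.22, 3.01, 3.01, 3.14, 3.14, 3.14].

### API

Orientations are given as a unit quaternion [w, x, y, z].
In Python, from rig import status, imaging, ctrl, nets gives the robot as it stands.
- The arm moves only by the tool move_arm, never from a script. Its argument "moves" is a list of rows, each a list of 7 numbers: the shift along the tool's x, y, z in cm, then the turn, a rotation vector about the tool's x, y, z in degrees, then the closure, from 0 (fully open) to 1 (shut). In form: [[dx, dy, dz, rx, ry, rz, gripper], ...]. A call has 1 to 20 rows; each row is the pose to reach, as a shift and turn from the pose commanded when the call began, along the tool's axes at that moment; what a row does not reach only later rows make up. A row lasts 1/8 s, in which the tool goes at most 62.5 mm and 10.7 degrees, less where a joint would pass 70% of its speed; a pose out of reach is approached as far as the arm can. A call with a gripper value outside its range is refused whole. The fingers move at their own pace and stop on an object; "force" is the grip in N (left out, the last holds). Time passes only in rows, so rows that repeat a pose let the fingers close. It gives the time, the measured TCP pose, the force and the opening at its end, in the units of the state.
- status.get_obs(): the state, without advancing time (a new reading comes with each control period).
- imaging.grab_frame(name): name is "scene" or "top" or "wrist"; returns the picture (384x512x3 uint8, blue, green, red); there is no depth.
- imaging.calibration(name): a dict with "fx", "fy", "cx", "cy" (pixels), "R" (3x3) and "t" (3): a world point X has camera coordinates R X + t; the wrist camera has in their place "tool_from_camera" (4x4, takes a point from camera to tool coordinates, whose origin is the TCP and whose axes are the flange's). Camera axes: x right, y down, z forward; pixel columns grow to the right and rows downward; lengths in m; the calibration is good to about 2 mm. A picture is of the moment at which its call begins: read the wrist's pose just before it. calibration takes no time and is no camera call.
- ctrl.sign_off(): hands the job in, once; it reports no verdict.
Trained networks look in the newest picture that a camera, given by its name, has taken for a name from the list of things; names that differ only in an ending like _2 or _b are one class to them, and where a whole thing is asked for, a point or a joint stands for the part that bears it (a point fixed in the world has none). Each returns a list of dicts, best first, with "conf" (0 to 1); they miss things now and then, are a little off and sometimes report something else, mostly with a low value. They report only what shows in the picture. A call takes as long as a camera call. They do not tell look-alikes from the thing itself.
- nets.masks_of(camera, label): "region" (384x512 bool, what is visible of it) and "box" ([left, top, right, bottom] in pixels, round what is visible of it).
The state is a dict: "time_s": time; "joint_pos": joint angles; "joint_vel": joint speeds; "joint_torque": joint torques, N m; "tcp_pos": TCP position; "orientation": TCP orientation; "ft_force": force on the tool from outside, world axes, zero at the start; "torque": the same for the moment, N m; "grip_width": finger opening in m.
Only numpy, scipy, OpenCV 4.12 (cv2) and the standard library are available. Lean on these libraries where they do the work, as an engineer would, in place of code of your own. Each camera call takes 0.05 s, during which the arm holds its last target.

## Working session

There is one attempt and no reset: what is moved stays moved. The work goes in short steps, Python scripts to look and compute and a tool call to move; the robot and the scene stay as the last step left them, time stands still between calls to the robot, and variables do not carry over. Pictures are saved under pics/ and viewed, and the job is handed in when it is done.

Besides the shell and the picture viewer there is one more tool, called after "Call:" by a JSON object that holds its "name" and its "arguments". move_arm: Moves the arm, as the interface text tells. Its arguments: {"type":"object","properties":{"moves":{"type":"array"},"force":{"type":"number"}},"required":["moves"]}

```bash
ls; mkdir -p pics; python3 - <<'E'
from rig import status, imaging, ctrl, nets
import cv2
o=status.get_obs()
for k,v in o.items(): print(k,v)
for n in ["scene","top","wrist"]:
    im=imaging.grab_frame(n); cv2.imwrite(f"pics/{n}0.png",im); c=imaging.calibration(n); print(n,c)
E
```

```text
pics
time_s 0.0
joint_pos [ 1.11720956  0.57654112  0.02481433  1.43794915 -0.01497615  1.12897738
 -0.05651948]
joint_vel [ 7.70355719e-04  7.69252515e-04  4.56282734e-04  1.68866560e-03
 -5.89576818e-05  1.67587943e-03  8.38314641e-04]
joint_torque [ 5.44993418e-04 -7.65746999e+01  2.24958368e+00 -2.85956848e+01
  1.49034691e-02  1.29642634e-02 -8.00426925e-07]
tcp_pos [ 0.24377601 -0.6288782   0.19552146]
orientation [-8.21028011e-04  9.82950980e-01  1.83865865e-01 -2.01587329e-04]
ft_force [-0.20693478  0.401852    0.02938265]
torque [-0.02529468 -0.01504785  0.00026437]
grip_width 0.08526019520633274
scene {'fx': 358.0256728489886, 'fy': 358.0256728489886, 'cx': 252.82991325649857, 'cy': 201.96935387999608, 'R': array([[-0.82706015,  0.56181965, -0.01817084],
       [ 0.38995403,  0.5501729 , -0.7384075 ],
       [-0.40485474, -0.61779321, -0.67410992]]), 't': array([ 0.35808342, -0.06846513,  1.04972537])}
top {'fx': 381.6079157052191, 'fy': 381.6079157052191, 'cx': 256.73407481144915, 'cy': 191.15911608139982, 'R': array([[ 0.02327604, -0.99966005,  0.01174774],
       [-0.99781122, -0.0239573 , -0.06163448],
       [ 0.06189497, -0.01028742, -0.99802965]]), 't': array([-0.0398906 ,  0.42856404,  1.0757176 ])}
wrist {'fx': 336.02199462323233, 'fy': 336.02199462323233, 'cx': 252.56352853362287, 'cy': 186.85895024904192, 'tool_from_camera': array([[-2.21556729e-04, -9.52631437e-01, -3.04127104e-01,
         7.77377803e-02],
       [ 9.99999971e-01, -2.38858469e-04,  1.96870479e-05,
        -1.00409024e-03],
       [-9.13978353e-05, -3.04127091e-01,  9.52631463e-01,
        -1.76587070e-01],
       [ 0.00000000e+00,  0.00000000e+00,  0.00000000e+00,
         1.00000000e+00]])}
```

View pics/scene0.png

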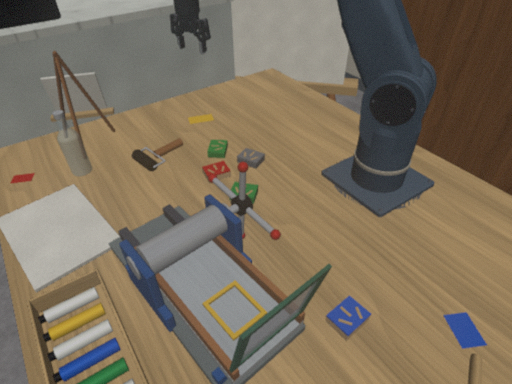

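View pics/top0.png

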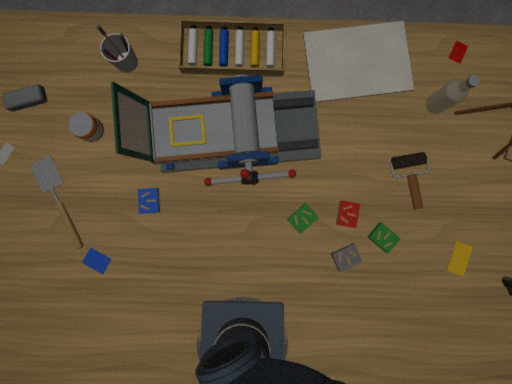

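View pics/wrist0.png

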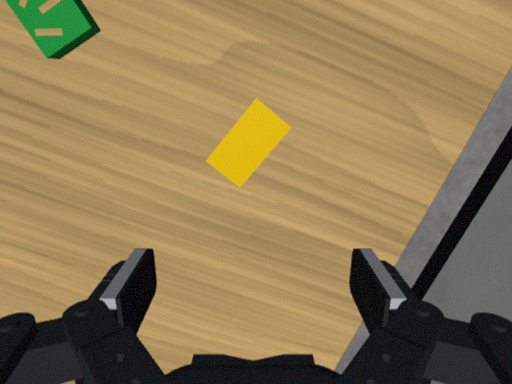

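```bash
cat > h.py <<'E'
import numpy as np, cv2
from rig import status, imaging, ctrl, nets
from scipy.spatial.transform import Rotation as Rn
def cam(n,obs=None):
    c=imaging.calibration(n); K=np.array([[c['fx'],0,c['cx']],[0,c['fy'],c['cy']],[0,0,1]])
    if n=='wrist':
        o=obs or status.get_obs(); T=np.eye(4); q=o['orientation']
        T[:3,:3]=Rn.from_quat([q[1],q[2],q[3],q[0]]).as_matrix(); T[:3,3]=o['tcp_pos']
        W=np.linalg.inv(T@c['tool_from_camera']); return K,W[:3,:3],W[:3,3]
    return K,c['R'],c['t']
def onz(C,px,z):
    K,R,t=C; px=np.atleast_2d(px).astype(float)
    d=np.linalg.solve(K,np.c_[px,np.ones(len(px))].T); d=R.T@d; c=-R.T@t
    s=(z-c[2])/d[2]; return (c[:,None]+s*d).T
def proj(C,X):
    K,R,t=C; X=np.atleast_2d(X); p=(K@(R@X.T+t[:,None])).T; return p[:,:2]/p[:,2:]
def tri(Cs,pxs):
    A=[];b=[]
    for (K,R,t),p in zip(Cs,pxs):
        d=R.T@np.linalg.solve(K,[p[0],p[1],1]); d/=np.linalg.norm(d); P=np.eye(3)-np.outer(d,d); A.append(P); b.append(P@(-R.T@t))
    return np.linalg.solve(sum(A),sum(b))
E
python3 - <<'E'
from h import *
t=cv2.imread('pics/top0.png');s=cv2.imread('pics/scene0.png')
for n,i in(('top',t),('scene',s)):
    C=cam(n); hsv=cv2.cvtColor(i,cv2.COLOR_BGR2HSV)
    m=cv2.inRange(hsv,(20,120,100),(35,255,255)); 
    N,l,st,ce=cv2.connectedComponentsWithStats(m)
    for k in range(1,N):
        if st[k,4]>60:
            cs,_=cv2.findContours((l==k).astype('uint8'),0,1)
            w=onz(C,cs[0].reshape(-1,2),0.076 )
            r=cv2.minAreaRect(np.float32(w[:,:2]*1000)); print(n,'yel',st[k],r)
    m=cv2.inRange(hsv,(0,150,90),(6,255,255))|cv2.inRange(hsv,(174,150,90),(180,255,255))
    N,l,st,ce=cv2.connectedComponentsWithStats(m)
    for k in range(1,N):
        if st[k,4]>25:
            cs,_=cv2.findContours((l==k).astype('uint8'),0,1)
            w=onz(C,cs[0].reshape(-1,2),0.023 )
            r=cv2.minAreaRect(np.float32(w[:,:2]*1000)); print(n,'red',st[k],ce[k],r)
cv2.imwrite('pics/c1.png',cv2.resize(t[70:200,100:330],None,fx=3.4,fy=3.4,interpolation=2))
cv2.imwrite('pics/c2.png',cv2.resize(s[150:384,100:350],None,fx=2.5,fy=2.5,interpolation=2))
cv2.imwrite('pics/c3.png',cv2.resize(t[190:280,270:410],None,fx=5,fy=5,interpolation=2))
E
```

```text
top yel [250  30  10  35 263] ((822.8575439453125, -12.137629508972168), (22.33404541015625, 96.77949523925781), 87.83642578125)
top yel [169 115  37  31 350] ((586.8643188476562, 164.1168975830078), (78.6847152709961, 94.21867370605469), 6.565216064453125)
top yel [447 240  26  37 601] ((259.10626220703125, -576.945068359375), (49.71040725708008, 89.55848693847656), 71.03430938720703)
top red [449  41  19  22 248] [457.77016129  51.60080645] ((849.7677001953125, -605.5775756835938), (38.56070327758789, 56.98380661010742), 66.31761169433594)
top red [241 169   7   8  44] [243.95454545 172.63636364] ((480.9473876953125, 7.698952674865723), (19.955032348632812, 17.01795196533203), 1.4238970279693604)
top red [289 170   6   7  34] [291.35294118 172.82352941] ((482.8447265625, -127.17919158935547), (17.163433074951172, 14.220785140991211), 1.0349913835525513)
top red [205 178   6   7  34] [207.23529412 181.17647059] ((454.2471618652344, 110.29428100585938), (17.058149337768555, 14.12869644165039), 1.8118312358856201)
top red [337 201  23  27 397] [348.28463476 213.75566751] ((371.1867675
[... 431 characters left out ...]
7896728516, 31.25213623046875), 0.15122239291667938)
scene red [203 161  27  21 234] [215.18376068 169.58974359] ((372.5697937011719, -276.95416259765625), (76.5373764038086, 70.05155944824219), 81.15386199951172)
scene red [238 162  10  10  73] [242.56164384 166.32876712] ((299.97808837890625, -249.8443603515625), (44.623897552490234, 27.078065872192383), 54.45270538330078)
scene red [ 11 173  23  10 141] [ 22.         177.83687943] ((854.4617309570312, -578.8015747070312), (34.94416046142578, 55.13094711303711), 66.9311294555664)
scene red [271 230   9   9  65] [275.07692308 234.10769231] ((383.75531005859375, 23.65528106689453), (26.293048858642578, 19.389177322387695), 53.66630554199219)
```

View pics/c1.png

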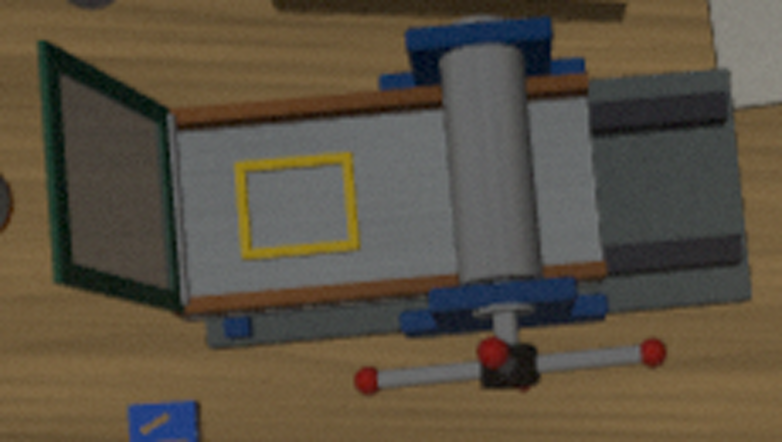

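View pics/c2.png

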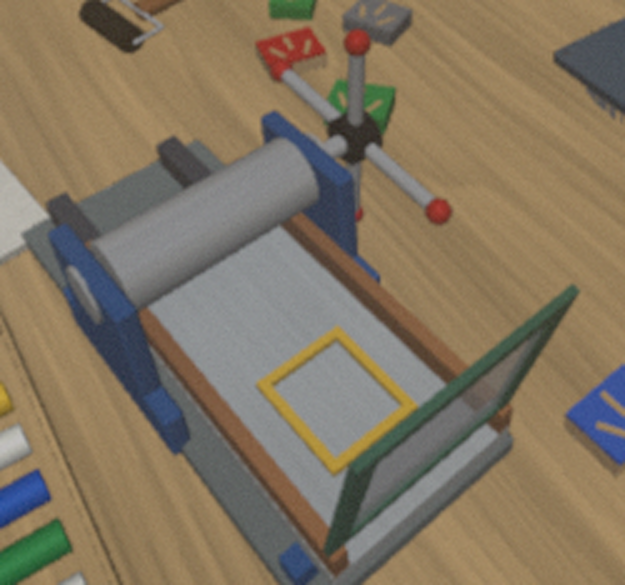

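View pics/c3.png

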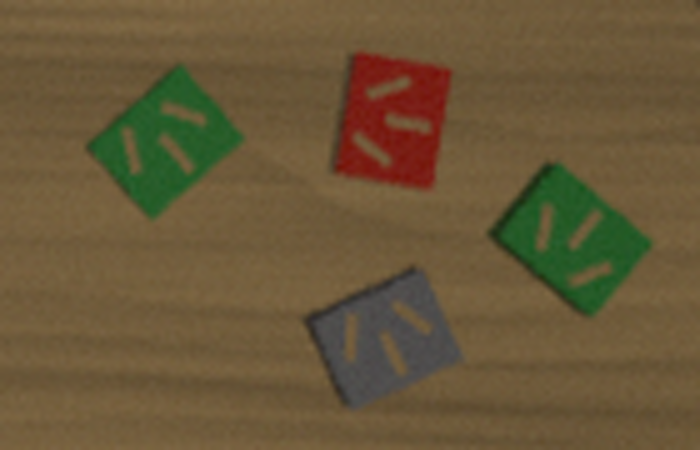

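```bash
cat > /tmp/a.py <<'E'
from h import *
T,S=cam('top'),cam('scene')
a=tri([T,S],[(243.95,172.6),(242.56,166.3)]); b=tri([T,S],[(207.2,181.2),(275.1,234.1)])
c=tri([T,S],[(291.35,172.8),(211.5,179)])
print('balls',a,b,c,'mid',(b+c)/2, np.linalg.norm(b-c), 'yaw',np.degrees(np.arctan2(-(b-c)[0],(b-c)[1])))
psi=np.radians(6.6); xh=np.array([np.cos(psi),np.sin(psi),0]); yh=np.array([-np.sin(psi),np.cos(psi),0])
fr=np.array([.5865,.165,.07])
hub=(b+c)/2
O=hub+.15*xh; O[2]=0
print('O',O,'frame in press',(fr-O)@xh,(fr-O)@yh)
for q,n in((a,'a'),(b,'b'),(c,'c')):
    d=q-hub; print(n,d@xh,d@yh,d[2],np.degrees(np.arctan2(d@yh,d[2])))
# fit O (x,y,yaw) & predictions check overlay later
E
python3 /tmp/a.py
```

```text
balls [0.45530963 0.00306785 0.24437533] [0.44408131 0.09902616 0.12779284] [ 0.46936739 -0.11439453  0.14247551] mid [ 0.45672435 -0.00768418  0.13513417] 0.21541438804354215 yaw 6.756902923202666
O [0.60573027 0.00955639 0.        ] frame in press -0.0012365769581798444 0.15662372095396124
a -0.0001695364831354741 0.010843381822371143 0.10924115153441197 5.668665580028077
b -0.00029426688893309993 0.10745630671393219 -0.007341334922400078 93.90833183583204
c 0.00029426688893309993 -0.10745630671393219 0.007341334922400106 -86.09166816416796
```

```bash
cat >> h.py <<'E'
psi=np.radians(6.65); xh=np.array([np.cos(psi),np.sin(psi),0]); yh=np.array([-np.sin(psi),np.cos(psi),0]); zh=np.array([0,0,1.])
O=np.array([.6055,.0095,0])
def P(x,y,z): return O+x*xh+y*yh+z*zh   # press mm->m given m
def rows(targets,obs=None):
    """targets: list of (pos, yaw_deg of tool x, tool down); prints rows in cm/deg"""
    o=obs or status.get_obs(); q=o['orientation']; R=Rn.from_quat([q[1],q[2],q[3],q[0]]).as_matrix()
    out=[]
    for p,yaw in targets:
        d=R.T@(np.array(p)-o['tcp_pos'])*100
        a=np.radians(yaw); Rt=np.array([[np.cos(a),np.sin(a),0],[np.sin(a),-np.cos(a),0],[0,0,-1.]])
        r=np.degrees(Rn.from_matrix(R.T@Rt).as_rotvec()); out.append(np.r_[d,r]); print(np.round(d,2).tolist(),np.round(r,1).tolist())
    return out
E
python3 - <<'E'
from h import *
T,S=cam('top'),cam('scene')
for a,b in (((112.4,82.4),(242,336)),((117,153.2),(330,266))):
    p=tri([T,S],[a,b]); d=p-O; print(p,d@xh,d@yh,d[2], np.degrees(np.arctan2(d[2]-.095,.2474-d@yh)))
rows([((.371,-.29,.16),81.1),((.371,-.29,.05),81.1),((.371,-.29,.009),81.1)])
E
```

```text
[0.64923059 0.30194731 0.25949332] 0.07730294308885097 0.28541557130957634 0.2594933218692797 103.01299402857602
[0.49079183 0.28494491 0.25732335] -0.08203880662723778 0.28687540082254254 0.2573233454689305 103.66842237768049
[24.11, -27.01, 3.61] [-0.1, -0.0, -59.9]
[24.11, -26.99, 14.61] [-0.1, -0.0, -59.9]
[24.11, -26.99, 18.71] [-0.1, -0.0, -59.9]
```

Call:
{"name": "move_arm", "arguments": {"moves": [[24.1,-27.0,3.6,0,0,-59.9,0],[24.1,-27.0,3.6,0,0,-59.9,0],[24.1,-27.0,3.6,0,0,-59.9,0],[24.1,-27.0,3.6,0,0,-59.9,0],[24.1,-27.0,3.6,0,0,-59.9,0],[24.1,-27.0,3.6,0,0,-59.9,0],[24.1,-27.0,3.6,0,0,-59.9,0],[24.1,-27.0,3.6,0,0,-59.9,0],[24.1,-27.0,3.6,0,0,-59.9,0],[24.1,-27.0,3.6,0,0,-59.9,0]], "force": 40}}

```text
time_s: 1.4
tcp_pos: [0.3706, -0.2915, 0.1603]
orientation: [-0.0, 0.761, 0.649, -0.0]
ft_force: [0.5, 0.2, -0.2]
grip_width: 0.0854
```

```bash
python3 - <<'E'
from h import *
o=status.get_obs(); C=cam('wrist',o); i=imaging.grab_frame('wrist'); cv2.imwrite('pics/w1.png',i)
print(o['tcp_pos'],o['orientation'],o['time_s'],o['joint_pos'])
hsv=cv2.cvtColor(i,cv2.COLOR_BGR2HSV)
m=cv2.inRange(hsv,(0,150,60),(8,255,255))|cv2.inRange(hsv,(172,150,60),(180,255,255))
m=cv2.morphologyEx(m,cv2.MORPH_CLOSE,np.ones((5,5)))
N,l,st,ce=cv2.connectedComponentsWithStats(m)
for k in range(1,N):
    if st[k,4]>800:
        cs,_=cv2.findContours((l==k).astype('uint8'),0,1)
        w=onz(C,cs[0].reshape(-1,2),0.023); print(st[k],cv2.minAreaRect(np.float32(w[:,:2]*1000)))
E
```

```text
[ 0.37064784 -0.29150306  0.16030351] [-2.32216156e-05  7.60638697e-01  6.49175448e-01 -9.77886581e-05] 1.4 [ 0.79995049  0.3286311  -0.30876529  1.99860897  0.13311382  0.83340602
  0.25915605]
[ 215  136   75   57 3646] ((369.635986328125, -290.59197998046875), (55.254432678222656, 70.07195281982422), 80.9554214477539)
```

View pics/w1.png

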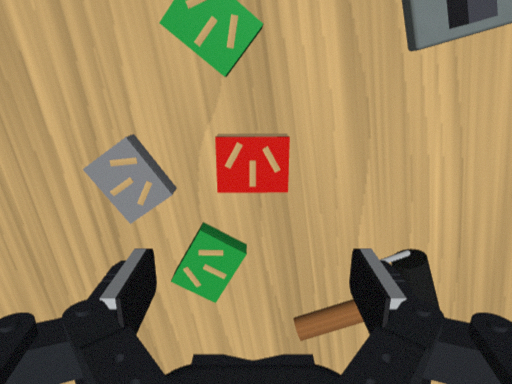

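Call:
{"name": "move_arm", "arguments": {"moves": [[0.1,-0.1,5,0,0,0,0],[0.1,-0.1,10,0,0,0,0],[0.1,-0.1,13,0,0,0,0],[0.1,-0.1,15,0,0,0,0],[0.1,-0.1,15.7,0,0,0,0],[0.1,-0.1,15.7,0,0,0,0],[0.1,-0.1,15.7,0,0,0,1],[0.1,-0.1,15.7,0,0,0,1],[0.1,-0.1,15.7,0,0,0,1],[0.1,-0.1,15.7,0,0,0,1],[0.1,-0.1,15.7,0,0,0,1],[0.1,-0.1,13,0,0,0,1],[0.1,-0.1,10,0,0,0,1],[0.1,-0.1,5,0,0,0,1]], "force": 40}}

```text
time_s: 3.2
tcp_pos: [0.3694, -0.2887, 0.1106]
orientation: [-0.001, 0.76, 0.65, -0.0]
ft_force: [1.4, -1.0, 0.3]
grip_width: 0.0
```

```bash
python3 - <<'E'
from h import *
i=imaging.grab_frame('wrist'); cv2.imwrite('pics/w2.png',i)
rows([((.45,-.2,.33),30),((.5865,.165,.33),6.65),((.5865,.165,.12),6.65),((.5865,.165,.074),6.65)])
E
```

```text
[10.07, 6.4, -21.33] [0.3, 0.0, 51.1]
[48.24, 14.25, -21.39] [0.3, -0.1, 74.5]
[48.29, 14.14, -0.39] [0.3, -0.1, 74.5]
[48.3, 14.12, 4.21] [0.3, -0.1, 74.5]
```

View pics/w2.png

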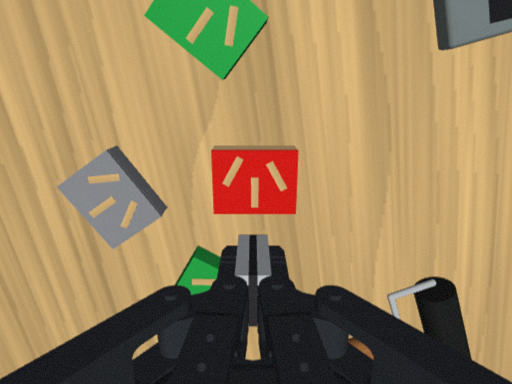

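Call:
{"name": "move_arm", "arguments": {"moves": [[0,0,0,0,0,0,0],[0,0,0,0,0,0,0],[0,0,0,0,0,0,0],[0,0,0,0,0,0,0],[0,0,4,0,0,0,0],[0,0,8,0,0,0,0],[0,0,10,0,0,0,0],[0,0,10.7,0,0,0,0],[0,0,10.7,0,0,0,0]]}}

```text
time_s: 4.38
tcp_pos: [0.3703, -0.2892, 0.0033]
orientation: [-0.0, 0.76, 0.65, -0.0]
ft_force: [0.9, 0.1, 0.1]
grip_width: 0.0856
```

```bash
python3 - <<'E'
from h import *
i=imaging.grab_frame('wrist'); 
s=imaging.grab_frame('scene'); print(status.get_obs()['tcp_pos'])
cv2.imwrite('pics/w3.png',np.hstack([cv2.resize(i,(400,300)),cv2.resize(s[80:230,120:320],(400,300),interpolation=2)]))
E
```

```text
[ 0.37067339 -0.28964236  0.00403618]
```

View pics/w3.png

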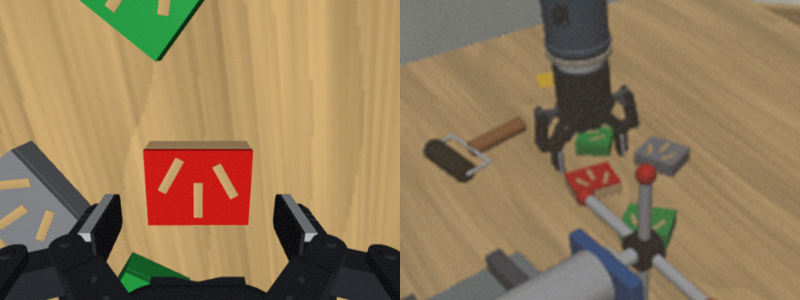

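```bash
python3 - <<'E'
from h import *
S=cam('scene'); u=np.array([.988,-.155,0])
c=np.array([.3700,-.2905,0])
for z in (0,.015,.023,.03,.04,.05): print(z,proj(S,[c+.0427*u+[0,0,z],c-.0427*u+[0,0,z]]).round(1).tolist())
s=imaging.grab_frame('scene'); cv2.imwrite('pics/s4.png',cv2.resize(s[100:200,170:270],None,fx=6,fy=6,interpolation=2))
E
```

```text
0 [[202.6, 178.1], [229.1, 170.2]]
0.015 [[202.0, 174.1], [228.7, 166.3]]
0.023 [[201.7, 171.9], [228.6, 164.1]]
0.03 [[201.4, 170.0], [228.4, 162.2]]
0.04 [[201.0, 167.3], [228.2, 159.5]]
0.05 [[200.6, 164.5], [228.0, 156.7]]
```

View pics/s4.png

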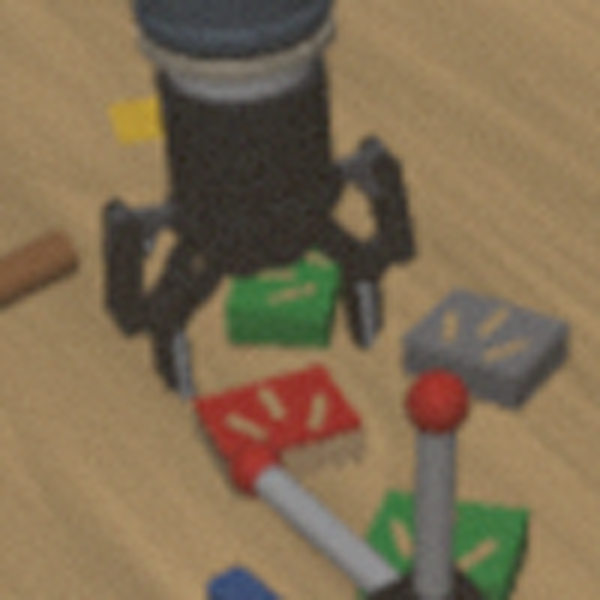

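Call:
{"name": "move_arm", "arguments": {"moves": [[0,0,0.5,0,0,0,0],[0,0,1.0,0,0,0,0],[0,0,1.5,0,0,0,0],[0,0,2.0,0,0,0,0],[0,0,2.4,0,0,0,0],[0,0,2.4,0,0,0,0]]}}

```text
time_s: 5.28
tcp_pos: [0.3701, -0.2892, -0.021]
orientation: [-0.0, 0.76, 0.65, -0.0]
ft_force: [0.1, -0.6, -0.9]
grip_width: 0.0853
```

```bash
python3 - <<'E'
from h import *
s=imaging.grab_frame('scene'); i=imaging.grab_frame('wrist')
print(status.get_obs()['tcp_pos'])
cv2.imwrite('pics/w5.png',np.hstack([cv2.resize(i,(400,300)),cv2.resize(s[100:200,170:270],(300,300),interpolation=2)]))
E
```

```text
[ 0.37025909 -0.28932734 -0.02063696]
```

View pics/w5.png

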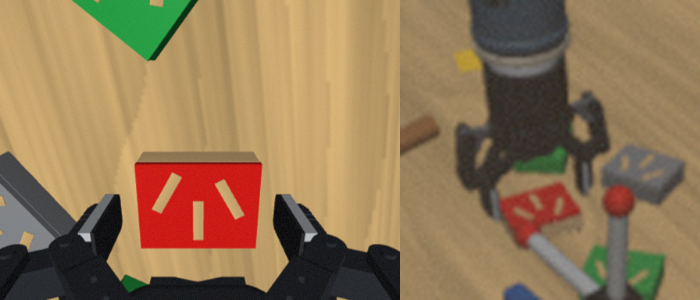

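Call:
{"name": "move_arm", "arguments": {"moves": [[0,0,0.5,0,0,0,0],[0,0,1.0,0,0,0,0],[0,0,1.4,0,0,0,0],[0,0,1.6,0,0,0,0],[0,0,1.6,0,0,0,0],[0,0,1.6,0,0,0,1],[0,0,1.6,0,0,0,1],[0,0,1.6,0,0,0,1],[0,0,1.6,0,0,0,1],[0,0,1.6,0,0,0,1]], "force": 40}}

```text
time_s: 6.62
tcp_pos: [0.3703, -0.2894, -0.0363]
orientation: [0.0, 0.76, 0.65, 0.0]
ft_force: [-0.7, 1.5, 5.7]
grip_width: 0.0694
```

```bash
python3 - <<'E'
from h import *
s=imaging.grab_frame('scene'); i=imaging.grab_frame('wrist')
o=status.get_obs();print(o['tcp_pos'],o['ft_force'])
cv2.imwrite('pics/w6.png',np.hstack([cv2.resize(i,(400,300)),cv2.resize(s[120:190,180:250],(400,400),interpolation=2)[:300]]))
E
```

```text
[ 0.37031723 -0.28945387 -0.0362835 ] [-0.5245067   1.09325859  6.34521705]
```

View pics/w6.png

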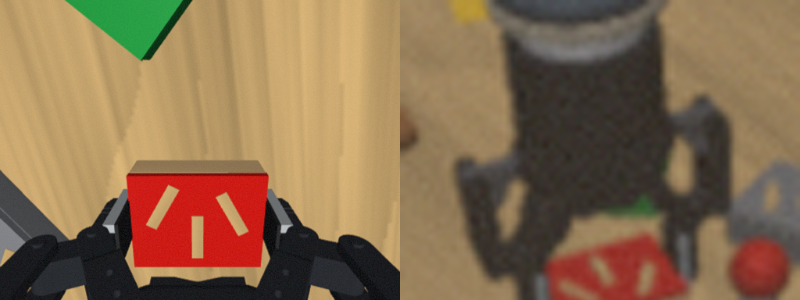

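Call:
{"name": "move_arm", "arguments": {"moves": [[0,0,-3,0,0,0,1],[0,0,-8,0,0,0,1],[0,0,-14,0,0,0,1],[0,0,-20,0,0,0,1],[0,0,-25,0,0,0,1],[0,0,-25,0,0,0,1]]}}

```text
time_s: 7.48
tcp_pos: [0.3719, -0.2905, 0.2169]
orientation: [0.004, 0.76, 0.65, 0.001]
ft_force: [0.3, 0.4, -2.1]
grip_width: 0.0693
```

```bash
python3 - <<'E'
from h import *
s=imaging.grab_frame('scene'); i=imaging.grab_frame('wrist')
o=status.get_obs();print(o['tcp_pos'],o['ft_force'],o['grip_width'],proj(cam('scene'),o['tcp_pos']))
cv2.imwrite('pics/w7.png',np.hstack([cv2.resize(i,(400,300)),cv2.resize(s[70:145,170:270],(400,300),interpolation=2)]))
E
```

```text
[ 0.36990831 -0.28940481  0.21319084] [-0.00497502  0.2886333  -0.83709013] 0.0689522674775148 [[209.05706986 109.74392006]]
```

View pics/w7.png

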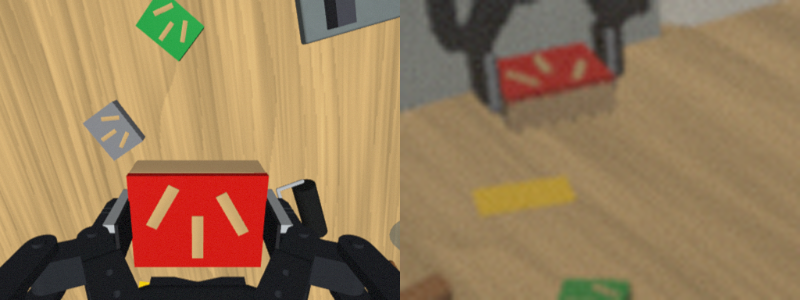

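```bash
python3 - <<'E'
from h import *
rows([((.37,-.29,.265),81.1),((.46,-.12,.265),40),((.5875,.165,.265),6.65),((.5875,.165,.12),6.65),((.5875,.165,.05),6.65)])
E
```

```text
[-0.06, 0.02, -5.18] [0.0, 0.0, -0.0]
[18.13, 6.27, -5.19] [0.0, 0.0, 41.1]
[48.27, 14.44, -5.2] [0.0, 0.0, 74.4]
[48.27, 14.44, 9.3] [0.0, 0.0, 74.4]
[48.27, 14.44, 16.3] [0.0, 0.0, 74.4]
```

Call:
{"name": "move_arm", "arguments": {"moves": [[0,0,-5.2,0,0,0,1],[6,2,-5.2,0,0,10,1],[12,4,-5.2,0,0,20,1],[18,6,-5.2,0,0,30,1],[23,8,-5.2,0,0,40,1],[28.5,9.5,-5.2,0,0,50,1],[34,11,-5.2,0,0,58,1],[39,12.5,-5.2,0,0,66,1],[44,13.6,-5.2,0,0,71,1],[48.3,14.4,-5.2,0,0,74.4,1],[48.3,14.4,-5.2,0,0,74.4,1],[48.3,14.4,-1,0,0,74.4,1],[48.3,14.4,4,0,0,74.4,1],[48.3,14.4,9.3,0,0,74.4,1],[48.3,14.4,9.3,0,0,74.4,1],[48.3,14.4,9.3,0,0,74.4,1]]}}

```text
time_s: 9.57
tcp_pos: [0.5878, 0.1653, 0.1213]
orientation: [-0.0, 0.998, 0.058, 0.0]
ft_force: [0.3, 0.9, -1.3]
grip_width: 0.0695
```

```bash
python3 - <<'E'
from h import *
s=imaging.grab_frame('scene'); i=imaging.grab_frame('wrist');t=imaging.grab_frame('top')
o=status.get_obs();print(o['time_s'],o['tcp_pos'],o['orientation'],o['ft_force'],o['grip_width'])
rows([((.5875,.165,.06),6.65),((.5875,.165,.036),6.65)])
cv2.imwrite('pics/w8.png',np.vstack([np.hstack([cv2.resize(i,(400,300)),cv2.resize(s[210:360,150:350],(400,300),interpolation=2)]),cv2.resize(t[60:210,100:300],(800,600),interpolation=2)[:300]]))
E
```

```text
9.725 [0.58856358 0.16580948 0.12250044] [-3.86768540e-04  9.98303389e-01  5.82033140e-02  1.60249217e-03] [ 0.09336029  0.04839568 -1.00615758] 0.06904202184813452
[-0.14, 0.07, 6.25] [-0.0, -0.2, 0.0]
[-0.14, 0.07, 8.65] [-0.0, -0.2, 0.0]
```

View pics/w8.png

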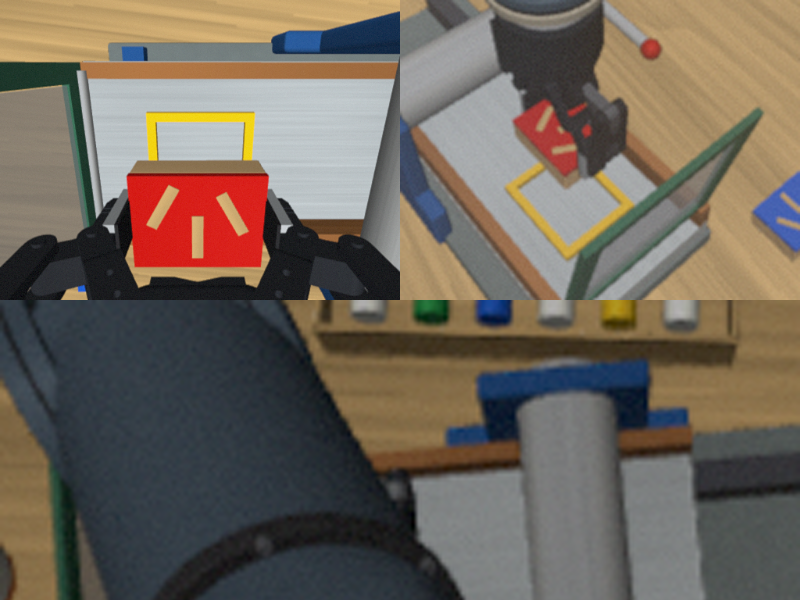

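```bash
python3 - <<'E'
from h import *
o=status.get_obs(); C=cam('wrist',o)
i=imaging.grab_frame('wrist')
m=cv2.inRange(cv2.cvtColor(i,cv2.COLOR_BGR2HSV),(20,120,100),(35,255,255))
ys,xs=np.where(m); print(xs.min(),xs.max(),ys.min(),ys.max())
r=m[190]; 
top=np.median([np.where(m[:,c])[0][0] for c in range(200,315)])
L=np.where(m[190])[0]; print(L[0],L[-1],top)
a=onz(C,[[L[0]-.5,190],[L[-1]+.5,190],[256,top-.5]],.076); d=a-O
print((d@xh*1000).round(1),(d@yh*1000).round(1))
d=np.array(o['tcp_pos'])-O; print('tcp',d@xh,d@yh)
E
```

```text
22 325 5 352
190 323 144.0
[ 5.4  5.4 38.1] [202.3 108.6 155.9]
tcp 0.0012787915885001516 0.15721915264727843
```

Call:
{"name": "move_arm", "arguments": {"moves": [[0,0.05,3,0,0,0,1],[0,0.05,5.5,0,0,0,1],[0,0.05,7,0,0,0,1],[0,0.05,7.8,0,0,0,1],[0,0.05,8.3,0,0,0,1],[0,0.05,8.4,0,0,0,1],[0,0.05,8.4,0,0,0,1]]}}

```text
time_s: 10.65
tcp_pos: [0.5877, 0.1651, 0.0369]
orientation: [-0.0, 0.998, 0.058, 0.0]
ft_force: [-0.6, -0.1, -0.7]
grip_width: 0.0691
```

```bash
python3 - <<'E'
from h import *
s=imaging.grab_frame('scene'); i=imaging.grab_frame('wrist')
o=status.get_obs();print(o['time_s'],o['tcp_pos'],o['ft_force'],o['grip_width'])
cv2.imwrite('pics/w9.png',np.hstack([cv2.resize(i,(400,300)),cv2.resize(s[210:360,150:350],(400,300),interpolation=2)]))
E
```

```text
10.75 [0.58771679 0.16508906 0.03687911] [ 0.31273312 -0.22707945 -1.15134214] 0.06923864454802336
```

View pics/w9.png

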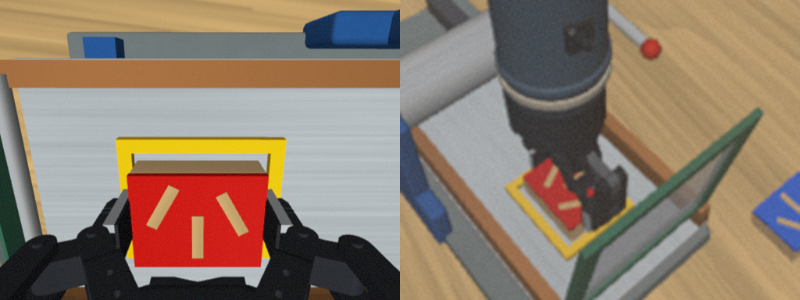

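Call:
{"name": "move_arm", "arguments": {"moves": [[0,0,0.15,0,0,0,1],[0,0,0.25,0,0,0,1],[0,0,0.25,0,0,0,1],[0,0,0.25,0,0,0,0],[0,0,0.25,0,0,0,0],[0,0,0.25,0,0,0,0],[0,0,-1,0,0,0,0],[0,0,-4,0,0,0,0],[0,0,-9,0,0,0,0],[0,0,-15,0,0,0,0],[0,0,-21,0,0,0,0],[0,0,-21,0,0,0,1]]}}

```text
time_s: 12.25
tcp_pos: [0.5897, 0.1662, 0.2526]
orientation: [-0.001, 0.998, 0.058, 0.005]
ft_force: [1.3, -0.6, -0.1]
grip_width: 0.0695
```

```bash
python3 - <<'E'
from h import *
s=imaging.grab_frame('scene'); i=imaging.grab_frame('wrist')
o=status.get_obs();print(o['time_s'],o['tcp_pos'],o['ft_force'],o['grip_width'])
cv2.imwrite('pics/w10.png',np.hstack([cv2.resize(i,(400,300)),cv2.resize(s[210:360,150:350],(400,300),interpolation=2)]))
E
```

```text
12.35 [0.58740519 0.16496861 0.24742064] [ 0.39184215 -0.31164683 -1.0410266 ] 0.05533995255833799
```

View pics/w10.png

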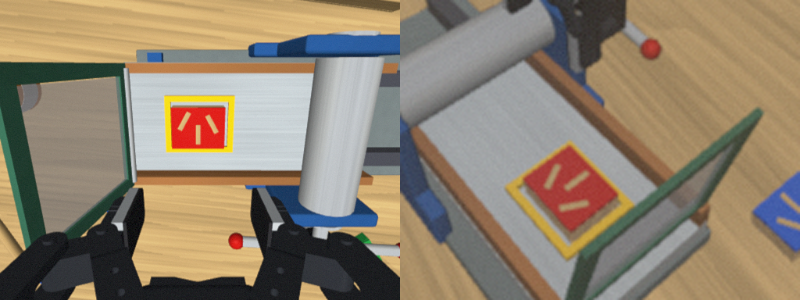

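```bash
python3 - <<'E'
from h import *
o=status.get_obs(); C=cam('wrist',o); i=imaging.grab_frame('wrist')
hsv=cv2.cvtColor(i,cv2.COLOR_BGR2HSV)
for nm,m,z in(('red',cv2.inRange(hsv,(0,150,60),(8,255,255))|cv2.inRange(hsv,(172,150,60),(180,255,255)),.093),('yel',cv2.inRange(hsv,(20,120,100),(35,255,255)),.076)):
    m=cv2.morphologyEx(m,cv2.MORPH_CLOSE,np.ones((3,3)));N,l,st,ce=cv2.connectedComponentsWithStats(m)
    for k in range(1,N):
        if st[k,4]>500:
            cs,_=cv2.findContours((l==k).astype('uint8'),0,1)
            w=onz(C,cs[0].reshape(-1,2),z)-O; w=np.c_[w@xh,w@yh]
            print(nm,cv2.minAreaRect(np.float32(w*1000)))
cv2.imwrite('pics/w11.png',cv2.resize(i[110:210,190:320],None,fx=5,fy=5,interpolation=2))
E
```

```text
red ((-2.177663803100586, 157.36680603027344), (53.87919235229492, 69.25653839111328), 0.023798713460564613)
yel ((-1.44061279296875, 155.68487548828125), (77.75345611572266, 93.49694061279297), 0.02330334298312664)
```

View pics/w11.png

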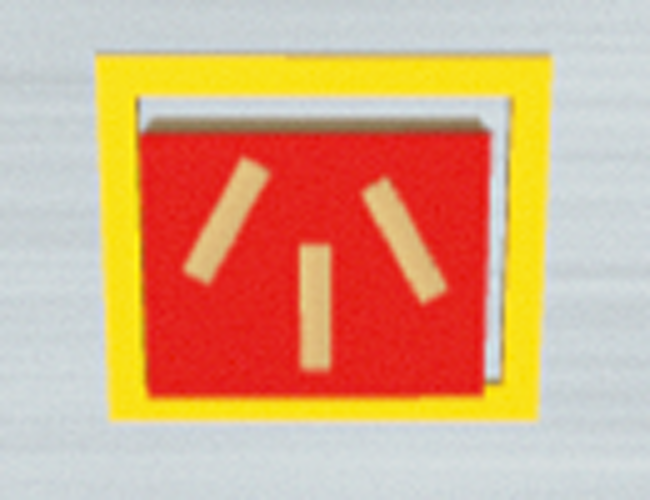

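```bash
cat > ty.py <<'E'
from h import *
D=.038; hy=.246; xo=-.0015; hw=.013
def pt(th):
    th=np.radians(th); r=.14
    if th>np.pi/2:
        yf=hy-.17*np.cos(th)+.006*np.sin(th); z=.095+.14*np.sin(th)+.006*np.cos(th)
    else:
        yf=hy-r*np.cos(th)+.006*np.sin(th); z=.095+r*np.sin(th)+.006*np.cos(th)
    return P(xo,yf+hw,z-D)
E
python3 - <<'E'
from ty import *
o=status.get_obs(); print(o['tcp_pos'],o['grip_width'])
rows([(P(xo,.16,.275),6.65),(P(xo,.35,.275),6.65),(P(xo,.35,.195),6.65),(pt(106),6.65)])
E
```

```text
[0.58688437 0.1647015  0.2461118 ] 0.04836964016699068
[-0.1, -0.37, -2.89] [0.0, 0.0, 0.0]
[-0.09, -19.37, -2.89] [0.0, 0.0, 0.0]
[-0.08, -19.37, 5.11] [0.0, 0.0, 0.0]
[-0.08, -15.53, 5.61] [0.0, 0.0, 0.0]
```

Call:
{"name": "move_arm", "arguments": {"moves": [[-0.1,-0.4,-2.9,0,0,0,1],[-0.1,-4,-2.9,0,0,0,1],[-0.1,-9,-2.9,0,0,0,1],[-0.1,-14.5,-2.9,0,0,0,1],[-0.1,-19.4,-2.9,0,0,0,1],[-0.1,-19.4,-1,0,0,0,1],[-0.1,-19.4,3,0,0,0,1],[-0.1,-19.4,5.1,0,0,0,1],[-0.1,-19.4,5.1,0,0,0,1],[-0.1,-19.4,5.1,0,0,0,1]]}}

```text
time_s: 13.65
tcp_pos: [0.5639, 0.3577, 0.1956]
orientation: [-0.0, 0.998, 0.058, -0.0]
ft_force: [0.6, -0.1, 0.0]
grip_width: -0.0003
```

```bash
python3 - <<'E'
from ty import *
s=imaging.grab_frame('scene'); 
o=status.get_obs();print(o['time_s'],o['tcp_pos'],o['ft_force'],o['grip_width'])
cv2.imwrite('pics/w12.png',cv2.resize(s[180:384,150:422],(800,600),interpolation=2))
rows([(pt(a),6.65) for a in np.r_[np.arange(106,-1,-4.5),0]])
E
```

```text
13.7 [0.56412395 0.35786171 0.19617161] [ 0.1399265  -0.13674515 -0.1950448 ] 0.0002458253006434495
[-0.08, 3.92, 0.62] [-0.0, -0.0, 0.0]
[-0.08, 5.2, 0.31] [-0.0, -0.0, 0.0]
[-0.08, 6.51, 0.09] [-0.0, -0.0, 0.0]
[-0.08, 7.84, -0.05] [-0.0, -0.0, 0.0]
[-0.08, 9.07, -0.1] [-0.0, -0.0, 0.0]
[-0.08, 10.17, -0.07] [-0.0, -0.0, 0.0]
[-0.08, 11.26, 0.05] [-0.0, -0.0, 0.0]
[-0.08, 12.34, 0.26] [-0.0, -0.0, 0.0]
[-0.08, 13.41, 0.55] [-0.0, -0.0, 0.0]
[-0.08, 14.44, 0.92] [-0.0, -0.0, 0.0]
[-0.09, 15.44, 1.37] [-0.0, -0.0, 0.0]
[-0.09, 16.41, 1.9] [-0.0, -0.0, 0.0]
[-0.09, 17.33, 2.51] [-0.0, -0.0, 0.0]
[-0.09, 18.2, 3.18] [-0.0, -0.0, 0.0]
[-0.09, 19.01, 3.92] [-0.0, -0.0, 0.0]
[-0.09, 19.77, 4.72] [-0.0, -0.0, 0.0]
[-0.09, 20.46, 5.58] [-0.0, -0.0, 0.0]
[-0.09, 21.07, 6.49] [-0.0, -0.0, 0.0]
[-0.09, 21.62, 7.44] [-0.0, -0.0, 0.0]
[-0.09, 22.09, 8.44] [-0.0, -0.0, 0.0]
[-0.1, 22.48, 9.47] [-0.0, -0.0, 0.0]
[-0.1, 22.79, 10.52] [-0.0, -0.0, 0.0]
[-0.1, 23.01, 11.6] [-0.0, -0.0, 0.0]
[-0.1, 23.15, 12.69] [-0.0, -0.0, 0.0]
[-0.1, 23.19, 13.3] [-0.0, -0.0, 0.0]
```

View pics/w12.png

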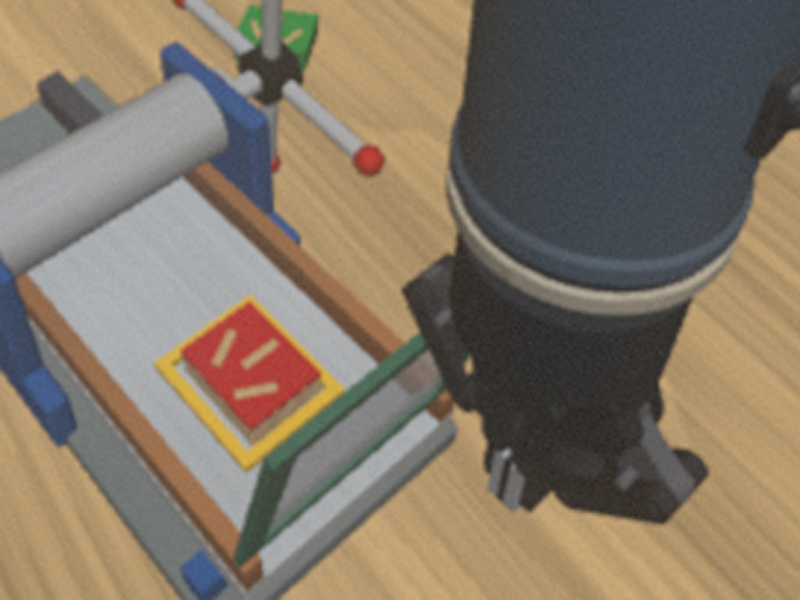

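Call:
{"name": "move_arm", "arguments": {"moves": [[-0.1,2,0.3,0,0,0,1],[-0.1,3.9,0.6,0,0,0,1],[-0.1,5.2,0.3,0,0,0,1],[-0.1,6.5,0.1,0,0,0,1],[-0.1,7.8,0,0,0,0,1],[-0.1,9.1,-0.1,0,0,0,1],[-0.1,10.2,0,0,0,0,1],[-0.1,11.3,0.1,0,0,0,1],[-0.1,12.3,0.3,0,0,0,1],[-0.1,13.4,0.6,0,0,0,1]]}}

```text
time_s: 14.95
tcp_pos: [0.5786, 0.2237, 0.1893]
orientation: [-0.0, 0.998, 0.058, 0.0]
ft_force: [0.4, 1.4, 1.9]
grip_width: -0.0001
```

```bash
python3 - <<'E'
from ty import *
s=imaging.grab_frame('scene'); 
o=status.get_obs();print(o['time_s'],o['tcp_pos'],o['ft_force'],o['grip_width'])
cv2.imwrite('pics/w13.png',cv2.resize(s[180:384,150:422],(800,600),interpolation=2))
E
```

```text
15.0 [0.57881751 0.22151863 0.18867788] [ 0.87985309 -0.47165097 -0.56071104] -1.8919515500703034e-05
```

View pics/w13.png

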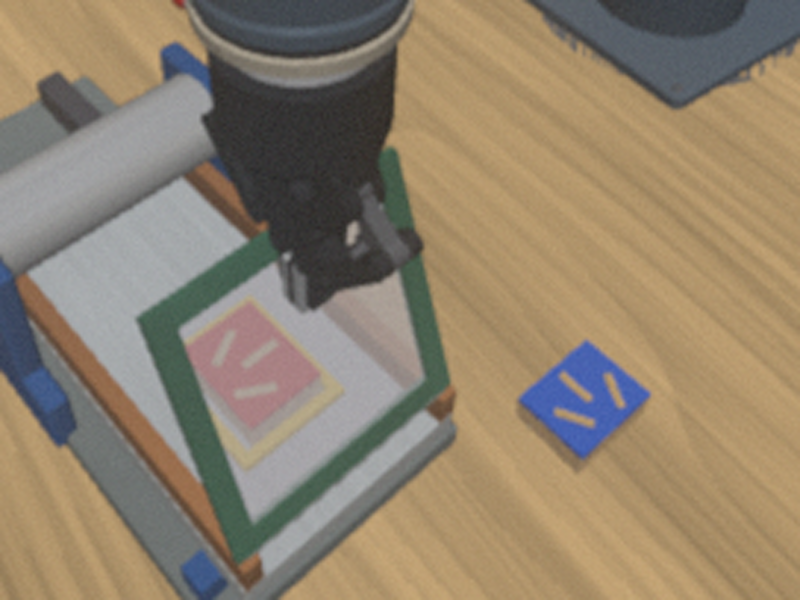

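Call:
{"name": "move_arm", "arguments": {"moves": [[0,1.0,0.3,0,0,0,1],[0,2.0,0.8,0,0,0,1],[0,3.0,1.3,0,0,0,1],[0,3.9,1.9,0,0,0,1],[0,4.8,2.6,0,0,0,1],[0,5.6,3.3,0,0,0,1],[0,6.4,4.1,0,0,0,1],[0,7.1,5.0,0,0,0,1],[0,7.7,5.9,0,0,0,1],[0,8.2,6.8,0,0,0,1],[0,8.7,7.8,0,0,0,1],[0,9.1,8.9,0,0,0,1],[0,9.4,9.9,0,0,0,1],[0,9.6,11.0,0,0,0,1],[0,9.8,11.8,0,0,0,1],[0,9.8,12.3,0,0,0,1],[0,9.8,12.7,0,0,0,1],[0,9.8,12.7,0,0,0,1]]}}

```text
time_s: 17.25
tcp_pos: [0.5899, 0.1268, 0.0658]
orientation: [0.001, 0.998, 0.058, 0.001]
ft_force: [-11.6, -3.6, 37.1]
grip_width: 0.0002
```

```bash
python3 - <<'E'
from ty import *
s=imaging.grab_frame('scene'); 
o=status.get_obs();print(o['time_s'],o['tcp_pos'],o['ft_force'],o['grip_width'],(o['tcp_pos']-O)@yh)
cv2.imwrite('pics/w14.png',cv2.resize(s[180:384,100:372],(800,600),interpolation=2))
E
```

```text
17.3 [0.58989199 0.12678296 0.06576818] [-11.82480207  -3.1778769   37.21196549] 9.874677665426606e-06 0.11830136374709825
```

View pics/w14.png

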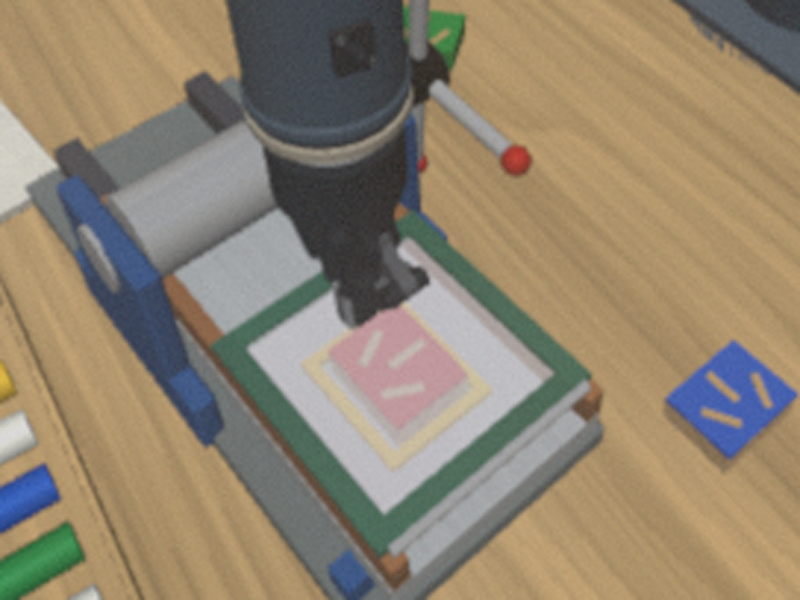

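Call:
{"name": "move_arm", "arguments": {"moves": [[0,0,-2,0,0,0,1],[0,0,-6,0,0,0,1],[0,0,-12,0,0,0,1],[0,0,-18,0,0,0,1],[0,0,-22,0,0,0,1],[0,0,-22,0,0,0,1]]}}

```text
time_s: 18.05
tcp_pos: [0.5913, 0.1277, 0.2859]
orientation: [-0.001, 0.998, 0.058, 0.003]
ft_force: [0.4, 0.3, 0.1]
grip_width: 0.0
```

```bash
python3 - <<'E'
from ty import *
s=imaging.grab_frame('scene'); i=imaging.grab_frame('wrist')
o=status.get_obs();print(o['time_s'],o['tcp_pos'],o['ft_force'])
S=cam('scene')
for y in (.246,.076):
  for x in (-.0825,.0795): p=proj(S,P(x,y,.101))[0]; cv2.circle(s,tuple(int(v) for v in p.round()),1,(255,0,255),-1); print(y,x,p.round(1))
cv2.imwrite('pics/w15.png',np.hstack([cv2.resize(i,(400,300)),cv2.resize(s[210:360,150:350],(400,300),interpolation=2)]))
# wheel spoke measure
hub=P(-.15,0,.135); print('hub',hub)
E
```

```text
18.15 [0.58960765 0.12686768 0.28202827] [-0.02465679  0.57112189 -1.36036046]
0.246 -0.0825 [300.6 306.7]
0.246 0.0795 [227.9 368.5]
0.076 -0.0825 [239.5 250.8]
0.076 0.0795 [170.4 296.9]
hub [ 0.45650919 -0.0078706   0.135     ]
```

View pics/w15.png

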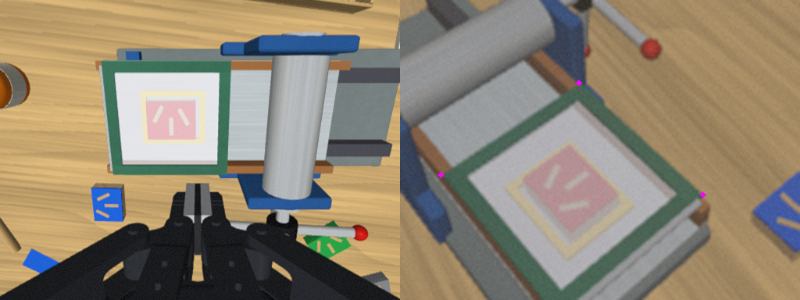

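```bash
cat > wh.py <<'E'
from h import *
D=.0355; hx=-.1505; fw=.011; r=.085
def W(y,z): return P(hx,y,z-D)
def sp(phi,rr=r,extra=0):
    f=np.radians(phi); s=np.array([np.sin(f),np.cos(f)]); n=np.array([-np.cos(f),np.sin(f)])
    c=rr*s+(.007-extra)*n
    return W(c[0]-fw,.135+c[1])
E
python3 - <<'E'
from wh import *
rows([(W(-.045,.31),96.65),(W(-.045,.222),96.65)])
E
```

```text
[-14.84, 16.33, 0.76] [0.0, 0.0, -90.0]
[-14.84, 16.33, 9.56] [0.0, 0.0, -90.0]
```

Call:
{"name": "move_arm", "arguments": {"moves": [[-2,2,0.5,0,0,-10,1],[-4,4,0.8,0,0,-20,1],[-6,6,0.8,0,0,-30,1],[-8,8,0.8,0,0,-40,1],[-10,10,0.8,0,0,-50,1],[-11.5,12,0.8,0,0,-60,1],[-13,14,0.8,0,0,-70,1],[-14,15.5,0.8,0,0,-80,1],[-14.8,16.3,0.8,0,0,-90,1],[-14.8,16.3,0.8,0,0,-90,1],[-14.8,16.3,3,0,0,-90,1],[-14.8,16.3,7,0,0,-90,1],[-14.8,16.3,9.6,0,0,-90,1],[-14.8,16.3,9.6,0,0,-90,1]]}}

```text
time_s: 19.9
tcp_pos: [0.4604, -0.0515, 0.1845]
orientation: [-0.002, 0.666, 0.746, -0.001]
ft_force: [0.3, -0.7, 0.3]
grip_width: 0.0003
```

```bash
python3 - <<'E'
from wh import *
s=imaging.grab_frame('scene'); i=imaging.grab_frame('wrist')
o=status.get_obs();print(o['time_s'],o['tcp_pos'],o['ft_force'],o['joint_pos'].round(2))
cv2.imwrite('pics/w16.png',np.hstack([cv2.resize(i,(400,300)),cv2.resize(s[80:280,130:330],(400,400),interpolation=2)[:300]]))
rows([(sp(a),96.65) for a in list(range(-2,90,8))+[92]]+[(W(.074,.29),96.65),(W(-.04,.29),96.65),(W(-.04,.222),96.65)])
E
```

```text
20.0 [ 0.46219941 -0.0514805   0.1867302 ] [ 0.87552574 -0.20114245  0.95927451] [ 0.5   0.32 -0.64  1.97  0.24  0.93 -0.15]
[2.3, -0.11, 0.25] [-0.0, -0.0, -0.0]
[3.49, -0.11, 0.2] [-0.0, -0.0, -0.0]
[4.67, -0.11, 0.31] [-0.0, -0.0, -0.0]
[5.83, -0.11, 0.58] [-0.0, -0.0, -0.0]
[6.94, -0.11, 1.02] [-0.0, -0.0, -0.0]
[7.98, -0.12, 1.6] [-0.0, -0.0, -0.0]
[8.92, -0.12, 2.32] [-0.0, -0.0, -0.0]
[9.76, -0.12, 3.17] [-0.0, -0.0, -0.0]
[10.47, -0.12, 4.12] [-0.0, -0.0, -0.0]
[11.04, -0.12, 5.16] [-0.0, -0.0, -0.0]
[11.46, -0.12, 6.28] [-0.0, -0.0, -0.0]
[11.72, -0.12, 7.44] [-0.0, -0.0, -0.0]
[11.81, -0.12, 8.33] [-0.0, -0.0, -0.0]
[11.8, -0.12, -6.77] [-0.0, -0.0, -0.0]
[0.4, -0.11, -6.78] [-0.0, -0.0, -0.0]
[0.4, -0.11, 0.02] [-0.0, -0.0, -0.0]
```

View pics/w16.png

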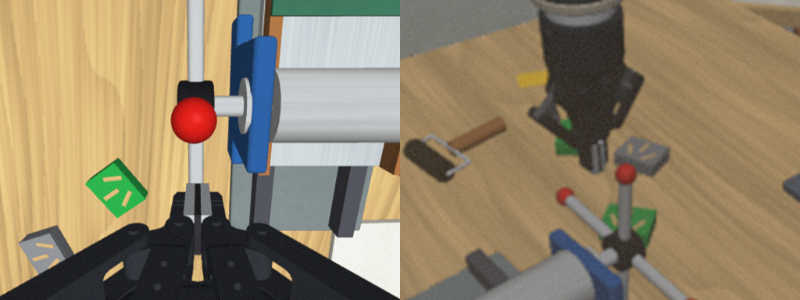

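Call:
{"name": "move_arm", "arguments": {"moves": [[1.6,-0.1,0.2,0,0,0,1],[2.8,-0.1,0.2,0,0,0,1],[4.0,-0.1,0.3,0,0,0,1],[5.2,-0.1,0.4,0,0,0,1],[6.3,-0.1,0.8,0,0,0,1],[7.4,-0.1,1.3,0,0,0,1],[8.4,-0.1,1.9,0,0,0,1],[9.3,-0.1,2.7,0,0,0,1],[10.1,-0.1,3.6,0,0,0,1],[10.8,-0.1,4.6,0,0,0,1],[11.3,-0.1,5.7,0,0,0,1],[11.6,-0.1,6.8,0,0,0,1],[11.8,-0.1,7.8,0,0,0,1],[11.8,-0.1,8.4,0,0,0,1],[11.8,-0.1,8.5,0,0,0,1]]}}

```text
time_s: 21.88
tcp_pos: [0.4474, 0.0655, 0.1019]
orientation: [0.001, 0.665, 0.747, 0.0]
ft_force: [-0.8, -2.1, 9.0]
grip_width: -0.0
```

```bash
python3 - <<'E'
from wh import *
s=imaging.grab_frame('scene')
o=status.get_obs();print(o['time_s'],o['tcp_pos'],o['ft_force'])
d=o['tcp_pos']-O; print(d@xh,d@yh,d[2]+D)
cv2.imwrite('pics/w17.png',cv2.resize(s[90:390,100:400],(600,600),interpolation=2))
E
```

```text
21.925 [0.44739474 0.06547783 0.10190433] [-0.01193124 -1.64637953  5.73318994]
-0.15055908868445983 0.07391043641631835 0.13740433249990944
```

View pics/w17.png

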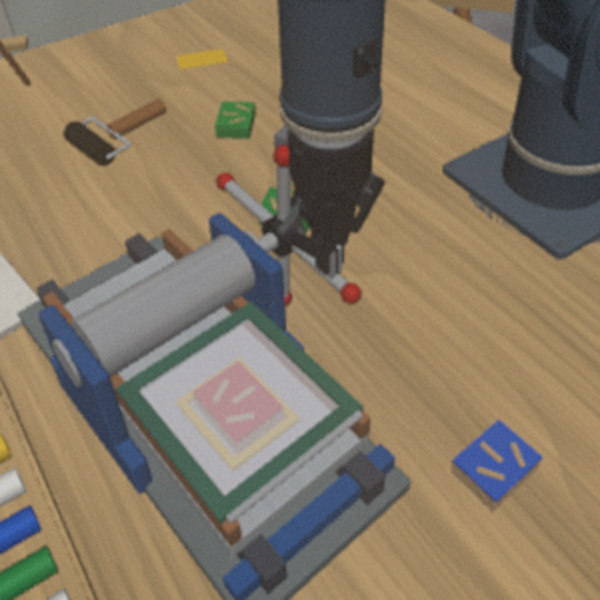

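Call:
{"name": "move_arm", "arguments": {"moves": [[0,0,-4,0,0,0,1],[0,0,-9.5,0,0,0,1],[0,0,-15.3,0,0,0,1],[-4,0,-15.3,0,0,0,1],[-9,0,-15.3,0,0,0,1],[-11.8,0,-15.3,0,0,0,1],[-11.8,0,-15.3,0,0,0,1],[-11.8,0,-12,0,0,0,1],[-11.8,0,-8.5,0,0,0,1],[-11.8,0,-8.5,0,0,0,1]]}}

```text
time_s: 23.18
tcp_pos: [0.4593, -0.0507, 0.1851]
orientation: [-0.002, 0.664, 0.748, -0.001]
ft_force: [0.4, -0.4, 0.4]
grip_width: 0.0003
```

Call:
{"name": "move_arm", "arguments": {"moves": [[1.6,0,0.2,0,0,0,1],[2.8,0,0.2,0,0,0,1],[4.0,0,0.3,0,0,0,1],[5.2,0,0.4,0,0,0,1],[6.3,0,0.8,0,0,0,1],[7.4,0,1.3,0,0,0,1],[8.4,0,1.9,0,0,0,1],[9.3,0,2.7,0,0,0,1],[10.1,0,3.6,0,0,0,1],[10.8,0,4.6,0,0,0,1],[11.3,0,5.7,0,0,0,1],[11.6,0,6.8,0,0,0,1],[11.8,0,7.8,0,0,0,1],[11.8,0,8.4,0,0,0,1],[11.8,0,8.5,0,0,0,1]]}}

```text
time_s: 25.05
tcp_pos: [0.4477, 0.0658, 0.1023]
orientation: [0.001, 0.665, 0.747, 0.001]
ft_force: [-1.2, -1.4, 9.0]
grip_width: 0.0004
```

```bash
python3 - <<'E'
from wh import *
s=imaging.grab_frame('scene')
o=status.get_obs();print(o['time_s'],o['tcp_pos'],o['ft_force'])
d=o['tcp_pos']-O; print(d@xh,d@yh,d[2]+D)
cv2.imwrite('pics/w18.png',cv2.resize(s[90:390,100:400],(600,600),interpolation=2))
E
```

```text
25.1 [0.44773017 0.06577995 0.10235513] [-1.29030527 -1.81553509  6.29895746]
-0.15019093008776419 0.07417167732963342 0.13785512538967368
```

View pics/w18.png

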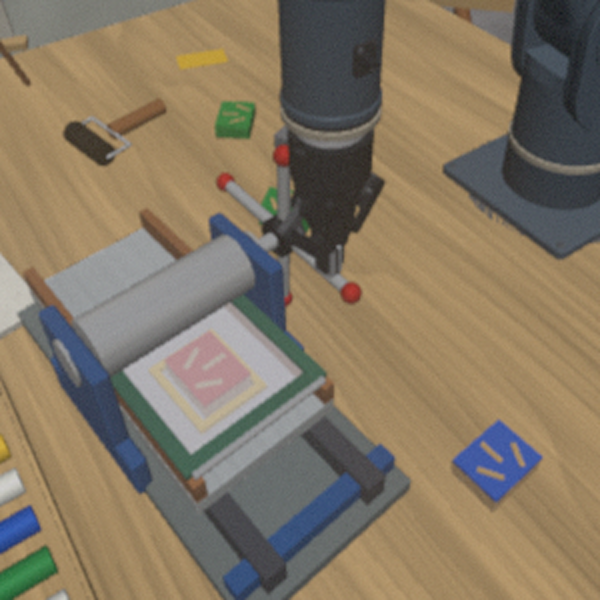

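Works; two more identical strokes.

Call:
{"name": "move_arm", "arguments": {"moves": [[0,0,-4,0,0,0,1],[0,0,-9.5,0,0,0,1],[0,0,-15.3,0,0,0,1],[-4,0,-15.3,0,0,0,1],[-9,0,-15.3,0,0,0,1],[-11.8,0,-15.3,0,0,0,1],[-11.8,0,-15.3,0,0,0,1],[-11.8,0,-12,0,0,0,1],[-11.8,0,-8.5,0,0,0,1],[-11.8,0,-8.5,0,0,0,1]]}}

```text
time_s: 26.35
tcp_pos: [0.4594, -0.0506, 0.1854]
orientation: [-0.002, 0.664, 0.748, -0.001]
ft_force: [0.2, -0.3, 0.4]
grip_width: -0.0001
```

Call:
{"name": "move_arm", "arguments": {"moves": [[1.6,0,0.2,0,0,0,1],[2.8,0,0.2,0,0,0,1],[4.0,0,0.3,0,0,0,1],[5.2,0,0.4,0,0,0,1],[6.3,0,0.8,0,0,0,1],[7.4,0,1.3,0,0,0,1],[8.4,0,1.9,0,0,0,1],[9.3,0,2.7,0,0,0,1],[10.1,0,3.6,0,0,0,1],[10.8,0,4.6,0,0,0,1],[11.3,0,5.7,0,0,0,1],[11.6,0,6.8,0,0,0,1],[11.8,0,7.8,0,0,0,1],[11.8,0,8.4,0,0,0,1],[11.8,0,8.5,0,0,0,1]]}}

```text
time_s: 28.22
tcp_pos: [0.4478, 0.0659, 0.1024]
orientation: [0.001, 0.664, 0.747, 0.001]
ft_force: [-0.6, -1.8, 7.6]
grip_width: -0.0
```

```bash
python3 - <<'E'
from wh import *
s=imaging.grab_frame('scene')
o=status.get_obs();print(o['time_s'],o['tcp_pos'],o['ft_force'])
d=o['tcp_pos']-O; print(d@xh,d@yh,d[2]+D)
cv2.imwrite('pics/w19.png',cv2.resize(s[90:390,100:400],(600,600),interpolation=2))
E
```

```text
28.275 [0.44774714 0.06585092 0.10238337] [-0.26759821 -1.78758688  5.9794573 ]
-0.150165849836772 0.07424021021780952 0.13788336518069896
```

View pics/w19.png

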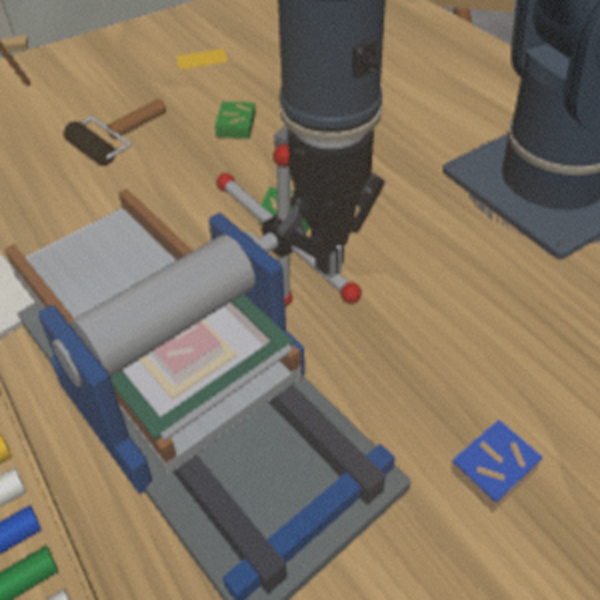

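Bed has advanced three quarters of a wheel turn, with the block going under the roller. Fourth stroke.

Call:
{"name": "move_arm", "arguments": {"moves": [[0,0,-4,0,0,0,1],[0,0,-9.5,0,0,0,1],[0,0,-15.3,0,0,0,1],[-4,0,-15.3,0,0,0,1],[-9,0,-15.3,0,0,0,1],[-11.8,0,-15.3,0,0,0,1],[-11.8,0,-15.3,0,0,0,1],[-11.8,0,-12,0,0,0,1],[-11.8,0,-8.5,0,0,0,1],[-11.8,0,-8.5,0,0,0,1]]}}

```text
time_s: 29.52
tcp_pos: [0.4595, -0.0506, 0.1854]
orientation: [-0.002, 0.664, 0.748, -0.001]
ft_force: [-0.3, 0.9, 1.0]
grip_width: 0.0
```

Call:
{"name": "move_arm", "arguments": {"moves": [[1.6,0,0.2,0,0,0,1],[2.8,0,0.2,0,0,0,1],[4.0,0,0.3,0,0,0,1],[5.2,0,0.4,0,0,0,1],[6.3,0,0.8,0,0,0,1],[7.4,0,1.3,0,0,0,1],[8.4,0,1.9,0,0,0,1],[9.3,0,2.7,0,0,0,1],[10.1,0,3.6,0,0,0,1],[10.8,0,4.6,0,0,0,1],[11.3,0,5.7,0,0,0,1],[11.6,0,6.8,0,0,0,1],[11.8,0,7.8,0,0,0,1],[11.8,0,8.4,0,0,0,1],[11.8,0,8.5,0,0,0,1]]}}

```text
time_s: 31.4
tcp_pos: [0.4478, 0.0659, 0.1024]
orientation: [0.001, 0.665, 0.747, 0.001]
ft_force: [0.1, -2.0, 9.2]
grip_width: -0.0002
```

Call:
{"name": "move_arm", "arguments": {"moves": [[0,0,-4,0,0,0,1],[0,0,-9.5,0,0,0,1],[0,0,-15.3,0,0,0,1],[-4,0,-15.3,0,0,0,1],[-9,0,-15.3,0,0,0,1],[-11.8,0,-15.3,0,0,0,1],[-11.8,0,-15.3,0,0,0,1],[-11.8,0,-12,0,0,0,1],[-11.8,0,-8.5,0,0,0,1],[-11.8,0,-8.5,0,0,0,1]]}}

```text
time_s: 32.65
tcp_pos: [0.4595, -0.0506, 0.1854]
orientation: [-0.002, 0.664, 0.748, -0.001]
ft_force: [0.3, -0.5, -0.9]
grip_width: 0.0004
```

```bash
python3 - <<'E'
from wh import *
s=imaging.grab_frame('scene')
o=status.get_obs();print(o['time_s'],o['tcp_pos'],o['ft_force'])
cv2.imwrite('pics/w20.png',cv2.resize(s[90:390,100:400],(600,600),interpolation=2))
rows([(sp(a),96.65) for a in (40,48,52,55.4,58,60,62,64)])
E
```

```text
32.7 [ 0.46056689 -0.05067607  0.18674233] [ 0.03064283 -0.3376309   1.09306517]
[8.12, 0.07, 1.77] [-0.1, -0.1, 0.2]
[9.04, 0.07, 2.52] [-0.1, -0.1, 0.2]
[9.46, 0.07, 2.95] [-0.1, -0.1, 0.2]
[9.79, 0.07, 3.33] [-0.1, -0.1, 0.2]
[10.03, 0.07, 3.64] [-0.1, -0.1, 0.2]
[10.21, 0.07, 3.88] [-0.1, -0.1, 0.2]
[10.37, 0.08, 4.12] [-0.1, -0.1, 0.2]
[10.53, 0.08, 4.38] [-0.1, -0.1, 0.2]
```

View pics/w20.png

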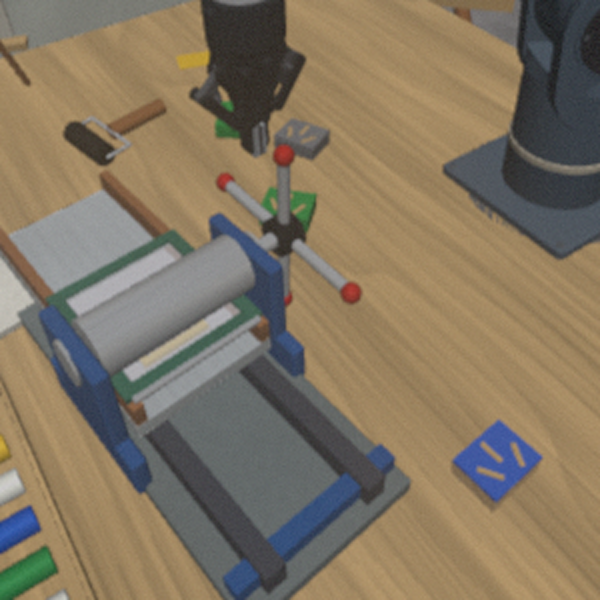

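Call:
{"name": "move_arm", "arguments": {"moves": [[1.6,0,0.2,0,0,0,1],[2.8,0,0.2,0,0,0,1],[4.0,0,0.3,0,0,0,1],[5.2,0,0.4,0,0,0,1],[6.3,0,0.8,0,0,0,1],[7.4,0,1.3,0,0,0,1],[8.2,0,1.8,0,0,0,1],[8.8,0,2.3,0,0,0,1],[9.3,0,2.8,0,0,0,1],[9.6,0,3.1,0,0,0,1],[9.8,0,3.3,0,0,0,1],[9.9,0,3.5,0,0,0,1],[9.9,0,3.5,0,0,0,1]]}}

```text
time_s: 34.33
tcp_pos: [0.4499, 0.0465, 0.1525]
orientation: [0.001, 0.665, 0.747, 0.0]
ft_force: [-0.5, -3.2, 7.1]
grip_width: 0.0003
```

Call:
{"name": "move_arm", "arguments": {"moves": [[0.2,0,0.2,0,0,0,1],[0.3,0,0.4,0,0,0,1],[0.3,0,0.4,0,0,0,1]]}}

```text
time_s: 34.7
tcp_pos: [0.4501, 0.0471, 0.1509]
orientation: [0.003, 0.665, 0.747, -0.001]
ft_force: [-10.8, -15.0, 48.1]
grip_width: -0.0003
```

Call:
{"name": "move_arm", "arguments": {"moves": [[-0.3,0,-0.5,0,0,0,1],[-0.6,0,-3,0,0,0,1],[-0.6,0,-8,0,0,0,1],[-0.6,0,-14,0,0,0,1],[-6,0,-16,0,0,0,1],[-12,0,-18,0,0,0,1],[-18,0,-18,0,0,0,1],[-24,0,-18,0,0,0,1],[-30,0,-18,0,0,0,1],[-30,0,-18,0,0,0,1],[-30,0,-18,0,0,0,1]]}}

```text
time_s: 36.08
tcp_pos: [0.4843, -0.2475, 0.3276]
orientation: [-0.0, 0.664, 0.747, 0.0]
ft_force: [0.7, 0.2, -0.2]
grip_width: -0.0002
```

```bash
cat > fin.py <<'E'
from h import *
s=imaging.grab_frame('scene'); t=imaging.grab_frame('top')
o=status.get_obs();print(o['time_s'],o['tcp_pos'],o['ft_force'])
S=cam('scene');T=cam('top')
for sl in (.232,):
  for x in (-.0835,.0805):
    for y,z in ((-.08-sl,.07),(.26-sl,.07)): 
      for C,im in((S,s),(T,t)): cv2.circle(im,tuple(int(v) for v in proj(C,P(x,y,z))[0].round()),1,(255,0,255),-1)
for k in range(4):
  f=7.25+k*np.pi/2
  for C,im in((S,s),(T,t)): cv2.circle(im,tuple(int(v) for v in proj(C,P(-.15,.107*np.sin(f),.135+.107*np.cos(f)))[0].round()),1,(0,255,0),-1)
import sys
cv2.imwrite(sys.argv[1],np.hstack([cv2.resize(s[90:390,90:340],(500,600),interpolation=2),cv2.resize(t[60:210,200:275],(300,600),interpolation=2)]))
cv2.imwrite(sys.argv[2],cv2.resize(t[60:240,120:350],None,fx=3.4,fy=3.4,interpolation=2)[:600])
E
python3 fin.py pics/f1.png pics/f2.png
```

```text
36.175 [ 0.48431906 -0.24690031  0.32786703] [0.43844958 0.15886766 0.19204508]
```

View pics/f1.png

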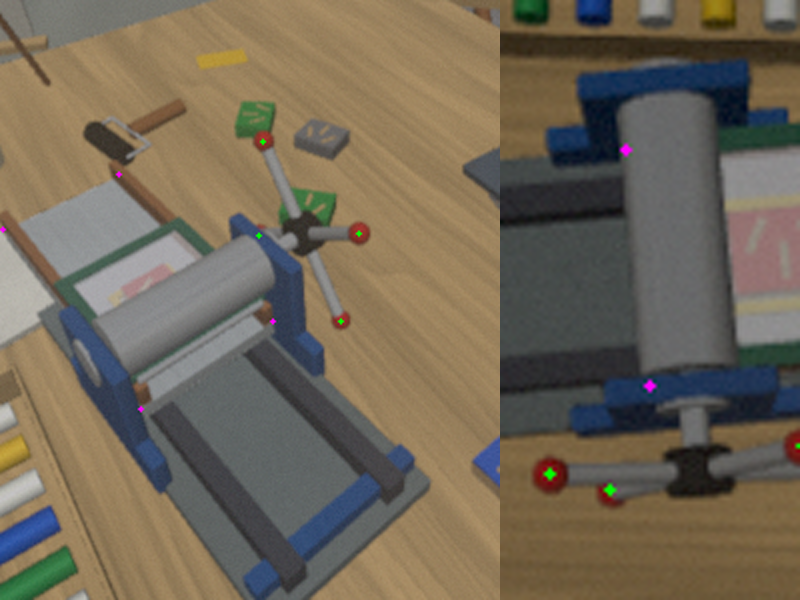

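View pics/f2.png

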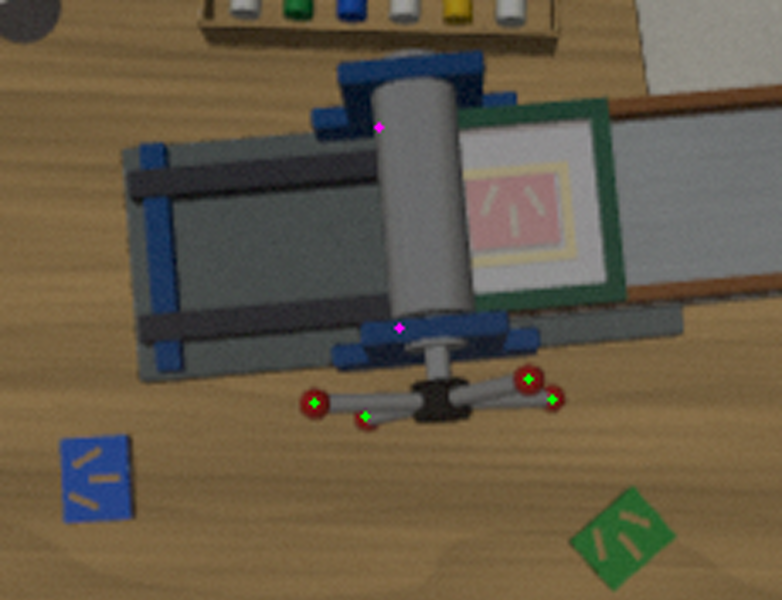

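```bash
python3 -c "
from rig import ctrl; print(ctrl.sign_off())"
```

```text
the job is handed in; nothing more can be done
None
```

I set the red block face up in the yellow frame and folded the tympan shut. Five spoke strokes on the star wheel then ran the bed to its end stop. I handed in at about 36 s of robot time.

**Last checks:**
- **Wheel and bed:** the force on the finger jumped from about 8 N to about 50 N at the end, so the stop was reached. In both camera pictures the four wheel balls sit where wheel = 7.25 predicts.
- **Tympan:** before I turned the wheel, its corners matched the shut height of 101 mm. It still looks flat in the final pictures.
- **Red block:** it lies inside the frame, seen through the tympan. It was within 2 mm of centre when I placed it.
- **Blue block:** it looks to be in its starting place.
- **Robot:** it is clear of everything, with almost no force on the wrist.

**What disagreed or went wrong:**
- **Finger length:** the fingers end about 36 mm short of the stated TCP. My first grasp closed above the block without disturbing it. I corrected for this in every later move.
- **High forces:** pressing the tympan shut took about 39 N in total, and the wheel's end stop took a brief 51 N or so at the wrist. Both were fingertip contacts as far as I could see, but the 51 N is above the 40 N limit set for the arm and gripper body.

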